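Cover the pot left open in the holding rail

TASK

One of the three pots in the steel holding rail on the counter has been left without a lid. Take the spare lid of the pots' size from the counter (not the smaller lid beside it) and set it down gently on the open pot so that it lies flat and covers the opening. Leave the two lids that are already on their pots where they are.

Things in the scene. Friction and masses are not known exactly. Their poses are not given: they have to be found in the camera images.
- rail: fixed steel box 160 mm (its x) by 400 mm (its y), 120 mm high, flat top; origin at the centre of its underside on the counter, z up. Three equal round pots, 84 mm wide at the mouth, about 100 mm deep, rims flush with the top, centred at x = 0, y = -125, 0 and +125 mm. At the start two are covered; the open one may be any of the three
- lid: spare steel lid, about 0.2 kg, lying on the counter knob up; a smaller lid (68 mm wide) is near it. Origin: centre of underside, z up. From 0 to 8 mm a lip 60 mm wide, to 12 mm the disc 108 mm wide, to 24 mm a stem 16 mm wide, to 46 mm the round black knob 30 mm wide. On a pot the lip sits inside with 12 mm play, the disc on the rail's top, origin 112 mm above the rail's
- lid_a: a lid just like the spare one (108 mm wide, 46 mm high), loose, already lying on one of the three pots. Origin at the centre of its underside, 112 mm above the rail's origin, z up
- lid_b: another lid just like the spare one (108 mm wide, 46 mm high), loose, already lying on another of the three pots. Origin at the centre of its underside, 112 mm above the rail's origin, z up
Not all that is in view belongs to the job. Leave any red or yellow look-alike of the lid_a alone.

How it is judged:
At the end, for the whole second after the job is handed in: The spare lid lies on the pot that was open: within 15 mm of its centre along each of the rail's sides, down on the rail's top within 5 mm, level within 8 degrees, released and at rest. The other two lids lie within 20 mm of where they started, level within 8 degrees ((y of lid in the frame of rail between -0.14 and -0.11 m or y of lid in the frame of rail between -0.015 and 0.015 m or y of lid in the frame of rail between 0.11 and 0.14 m) and x of lid in the frame of rail between -0.015 and 0.015 m and z of lid in the frame of rail between 0.107 and 0.117 m and angle between each of lid, lid_a, lid_b's own z axis and vertical below 0.14 rad and linear speed of lid below 0.02 m/s and distance of each of lid_a, lid_b from where it was at the start of the episode below 0.02 m); the robot touches nothing.
It fails at once if a lid that was already on a pot is pushed or lifted off by more than 20 mm (distance of any of lid_a, lid_b from where it was at the start of the episode above 0.02 m).
It fails at once if the spare lid is dropped or slammed onto the rail: faster than 0.7 m/s within 15 mm of its resting height there (x of lid in the frame of rail between -0.08 and 0.08 m and y of lid in the frame of rail between -0.2 and 0.2 m and z of lid in the frame of rail between 0.08 and 0.127 m and linear speed of lid above 0.7 m/s).
It also fails if it takes over 35 s, if anything falls off the work surface, if the arm or the gripper's body presses on something with over 40 N, if the wrist force passes 120 N, or if a joint passes its speed limit or range.

ROBOT

A 6-joint arm with a two-finger parallel gripper is mounted at the origin on the work surface. World frame = base frame: x ahead of the robot, y to its left, z up, the work surface at z = 0. Lengths are in m, angles in rad, forces in N, time in s.
With the tool pointing down it reaches from about 0.4 to 0.825 m from the base axis. Payload 7 kg.
Tool frame: the origin (TCP) lies at the very end of the fingers, on their centre line; the grasp point (between the pads) lies 19 mm behind it (arm.hold_point_z is the distance from the TCP to the grasp point, in m); z points along the fingers, y is the direction in which the jaws open and shut (so a half turn about z gives the same grasp; the last joint's range is limited). The gripper opens to 85 mm and grips with 20 to 120 N. Pads are 22 mm wide; open, the fingers measure 114 mm over their backs; the gripper's body (76 mm by 85 mm) begins 54 mm behind the grasp point. The pads swing forward as they close: fully open they stand 13 mm farther back than shut.
Start: joints at [-0.867, 0.359, 0.012, 0, -1.224, -0.288], TCP at [0.273, -0.617, 0.231] pointing down, gripper open.
Joint ranges: [-3.07, 3.07], [-1.43, 2.12], [-1.02, 1.25], [-3.03, 1.67], [-3.05, -0], [-3.03, 3.03]. Speed limits (rad/s): [2.39, 2.39, 3.01, 3.14, 3.14, 3.14].

INTERFACE

Orientations are given as a unit quaternion [w, x, y, z].
In Python, from bench import status, imaging, order, spot_in, pinpoint, arm gives the robot as it stands. The module is installed in compiled form; this text tells all that it offers.
- The arm moves only by the tool step_arm, never from a script. Its argument "motion" is a list of rows, each a list of 3 entries, a list of its own where there are three numbers: the closure, from 0 (fully open) to 1 (shut), then the shift along the world's x, y, z in m, then the turn about the world's z in rad. In form: [[grip, [tx, ty, tz], twist], ...]. A call has 1 to 12 rows; each row shifts and turns the commanded pose from where the row before left it; what a row does not reach is not made up. A row lasts 1/8 s, in which the tool goes at most 62.5 mm and 10.7 degrees, less where a joint would pass 70% of its speed; a pose out of reach is approached as far as the arm can. A call is refused whole if a number of a shift passes 0.0625 or a number of a turn 0.188, either way. A call with a gripper value outside its range is refused whole. The fingers move at their own pace and stop on an object; "newtons" is the grip in N (left out, the last holds). Time passes only in rows, so rows that do not move let the fingers close. It gives the time, the measured TCP pose, the force and the opening at its end, in the units of the state.
- status.sense(): the state, without advancing time (a new reading comes with each control period).
- imaging.read_camera(name): name is "side" or "top" or "wrist"; returns (picture, depth): 420x560x3 uint8, red, green, blue; 420x560 float32, m along the optical axis (not along the pixel's ray), 0 where there is no reading.
- imaging.calibration(name): a dict with "mtx" (3x3 intrinsics, pixels), "dist" ([k1, k2, p1, p2, k3] as OpenCV has them; the pictures are not rectified), "T" (4x4, takes a point from camera to world coordinates). Camera axes: x right, y down, z forward; pixel columns grow to the right and rows downward; lengths in m; the calibration is good to about 2 mm. A picture is of the moment at which its call begins: read the wrist's pose just before it. calibration takes no time and is no camera call; for the wrist camera it gives the pose at the moment of the call.
- order.sign_off(): hands the job in, once; it reports no verdict.
Trained networks look in the newest picture that a camera, given by its name, has taken for a name from the list of things; names that differ only in an ending like _2 or _b are one class to them, and where a whole thing is asked for, a point or a joint stands for the part that bears it (a point fixed in the world has none). Each returns a list of dicts, best first, with "score" (0 to 1); they miss things now and then, are a little off and sometimes report something else, mostly with a low value. They report only what shows in the picture. A call takes as long as a camera call. They do not tell look-alikes from the thing itself.
- spot_in(name, camera): "at" ([x, y, z] in m, in world coordinates, good to about 4 mm: the middle of the surface that is visible of it).
- pinpoint(name, camera): "at" ([x, y, z] in m, in world coordinates, good to about 4 mm: a listed point, or the origin of a listed thing).
The state is a dict: "t": time; "joint_positions": joint angles; "qd": joint speeds; "joint_efforts": joint torques, N m; "eef_pos": TCP position; "tool_rot": TCP orientation; "contact_force": force on the tool from outside, world axes, zero at the start; "ft_torque": the same for the moment, N m; "grip_width": opening from 0.0 (shut) to 1.0 (fully open).
Only numpy, scipy, OpenCV 4.12 (cv2) and the standard library are available. Lean on these libraries where they do the work, as an engineer would, in place of code of your own. Each camera call takes 0.05 s, during which the arm holds its last target. There are 200 camera calls.

## Working session

There is one attempt and no reset: what is moved stays moved. The work goes in short steps, Python scripts to look and compute and a tool call to move; the robot and the scene stay as the last step left them, time stands still between calls to the robot, and variables do not carry over. Pictures are saved under pics/ and viewed, about 8 in all and at most 12, crops included, and the job is handed in when it is done.

Besides the shell and the picture viewer there is one more tool, called after "Call:" by a JSON object that holds its "fn" and its "kwargs", one argument or row to a line. step_arm: Moves the arm, as the interface text tells. Its arguments: {"type":"object","properties":{"motion":{"type":"array"},"newtons":{"type":"number"}},"required":["motion"]}

```bash
mkdir -p pics
python3 - <<'E'
from bench import status, imaging, order, spot_in, pinpoint, arm
import cv2
for c in("top","side"):
    p,d=imaging.read_camera(c); cv2.imwrite(f"pics/{c}1.png",p[:,:,::-1])
    for n in("rail","lid"):
        for f in(spot_in,pinpoint):
            print(c,n,f.__name__,[(round(r["score"],2),[round(float(v),3) for v in r["at"]]) for r in f(n,c)])
s=status.sense();print(s["t"],s["eef_pos"],s["tool_rot"],arm.hold_point_z)
E
```

```text
top rail call [(0.89, [0.599, -0.051, 0.121])]
top rail call [(0.97, [0.614, -0.094, -0.001])]
top lid call [(0.93, [0.802, -0.166, 0.011]), (0.89, [0.795, 0.057, 0.015]), (0.78, [0.591, 0.32, 0.015]), (0.78, [0.593, -0.214, 0.123]), (0.62, [0.614, -0.09, 0.125])]
top lid call [(0.91, [0.425, -0.149, 0.006]), (0.89, [0.803, 0.057, 0.005]), (0.87, [0.593, 0.324, -0.002]), (0.84, [0.807, -0.165, -0.002]), (0.82, [0.594, -0.217, 0.111]), (0.75, [0.617, -0.088, 0.111])]
side rail call [(0.92, [0.595, -0.0, 0.122])]
side rail call []
side lid call [(0.96, [0.792, 0.069, 0.01]), (0.95, [0.419, -0.133, 0.01]), (0.75, [0.611, -0.089, 0.123]), (0.72, [0.59, 0.327, 0.011]), (0.61, [0.589, -0.208, 0.121])]
side lid call [(0.95, [0.598, -0.217, 0.111]), (0.89, [0.601, 0.322, 0.0]), (0.88, [0.813, -0.166, -0.002]), (0.68, [0.416, -0.146, -0.001]), (0.62, [0.8, 0.062, -0.001])]
0.5 [ 0.27263376 -0.61744722  0.23128194] [-6.69064674e-06 -2.06425409e-01  9.78462339e-01  2.34800622e-05] 0.0187
```

View pics/top1.png

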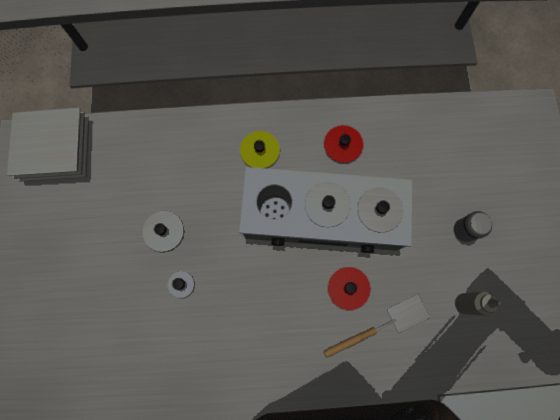

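View pics/side1.png

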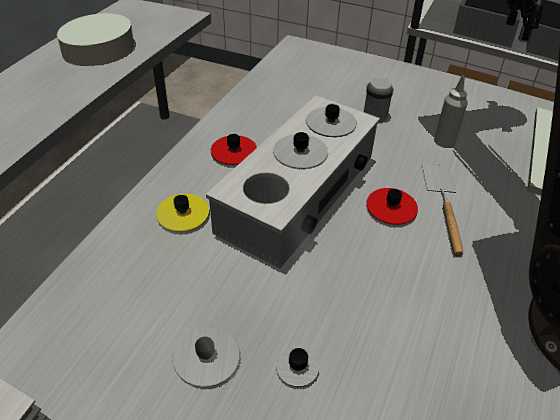

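The open pot is the left one in the top view (275,205). The spare lid is at (163,231) and the small one at (181,285). Next I refine both with depth.

```bash
cat > h.py <<'E'
import numpy as np, cv2
from bench import imaging
def cloud(c):
    k=imaging.calibration(c); p,d=imaging.read_camera(c)
    v,u=np.mgrid[:420,:560]
    n=cv2.undistortPoints(np.stack([u,v],-1).reshape(-1,1,2).astype(np.float64),k["mtx"],np.array(k["dist"])).reshape(420,560,2)
    P=np.dstack([n*d[...,None],d])@k["T"][:3,:3].T+k["T"][:3,3]
    P[d==0]=np.nan
    return p,P
def near(P,x,y,r,z0,z1):
    m=(np.hypot(P[...,0]-x,P[...,1]-y)<r)&(P[...,2]>z0)&(P[...,2]<z1)
    return P[m]
E
python3 - <<'E'
from h import *
from bench import status
np.set_printoptions(precision=4,suppress=True)
for c in("top","side"):
    p,P=cloud(c)
    R=near(P,.61,-.09,.26,.105,.135)
    print(c,"rail",cv2.minAreaRect(R[:,:2].astype(np.float32)*1000),np.median(R[:,2]))
    L=near(P,.593,.323,.08,.006,.02); print("disc",len(L),cv2.minEnclosingCircle(L[:,:2].astype(np.float32)*1000),L[:,2].mean())
    K=near(P,.593,.323,.05,.03,.06); print("knob",len(K),K.mean(0),K.min(0),K.max(0))
    # table level
    T=near(P,.5,.1,.05,-.05,.05);print("table",np.median(T[:,2]))
R=cv2.Rodrigues
from scipy.spatial.transform import Rotation
q=status.sense()["tool_rot"];print(Rotation.from_quat([q[1],q[2],q[3],q[0]]).as_matrix())
E
```

```text
top rail ((614.3035278320312, -94.85041809082031), (400.2099304199219, 162.7883758544922), 81.9604721069336) 0.12048561394116175
disc 1184 ((594.8543701171875, 315.80194091796875), 60.3403434753418) 0.011583291325891344
knob 123 [0.5961 0.322  0.0443] [0.5823 0.3085 0.0304] [0.6113 0.338  0.048 ]
table -0.00018019104920063977
side rail ((613.8419799804688, -92.89399719238281), (405.53729248046875, 163.900634765625), 81.9925308227539) 0.11966524503096854
disc 2818 ((596.9005737304688, 323.5955810546875), 54.81332015991211) 0.011453847083643354
knob 329 [0.5946 0.3265 0.0429] [0.5813 0.3103 0.0302] [0.6109 0.3393 0.0487]
table 3.0223445877664012e-05
[[-0.9148 -0.4039  0.    ]
 [-0.4039  0.9148  0.    ]
 [-0.     -0.     -1.    ]]
```

Call:
{"fn": "step_arm", "kwargs": {
  "motion": [
    [0,[0,0,0.05],0],
    [0,[0,0,0.05],0],
    [0,[0.018,0.055,0],0.06],
    [0,[0.018,0.055,0],0.06],
    [0,[0.018,0.055,0],0.06],
    [0,[0.018,0.055,0],0.06],
    [0,[0.018,0.055,0],0.06],
    [0,[0.018,0.055,0],0.06],
    [0,[0.018,0.055,0],0.06],
    [0,[0.018,0.055,0],0.06],
    [0,[0.018,0.055,0],0.06],
    [0,[0.018,0.055,0],0.06]
  ]
}}

```text
t: 2.1
eef_pos: [0.4528, -0.0656, 0.3319]
tool_rot: [0.001, -0.487, 0.873, -0.0]
contact_force: [1.8, 0.0, -0.2]
grip_width: 1.004
```

Call:
{"fn": "step_arm", "kwargs": {
  "motion": [
    [0,[0.02,0.055,0],0.06],
    [0,[0.02,0.055,0],0.06],
    [0,[0.02,0.055,0],0.06],
    [0,[0.02,0.055,-0.02],0.06],
    [0,[0.02,0.055,-0.02],0.06],
    [0,[0.02,0.055,-0.02],0.06],
    [0,[0.02,0.055,-0.02],0.06],
    [0,[0,0,-0.05],0],
    [0,[0,0,0],0],
    [0,[0,0,0],0]
  ]
}}

```text
t: 3.35
eef_pos: [0.5934, 0.3174, 0.2034]
tool_rot: [0.001, -0.658, 0.753, -0.0]
contact_force: [-0.3, -0.4, 0.6]
grip_width: 1.0
```

Run:
```python
from h import *
from bench import status,spot_in,pinpoint
from scipy.spatial.transform import Rotation
np.set_printoptions(precision=4,suppress=True)
s=status.sense();q=s["tool_rot"];print(s["t"],s["eef_pos"],s["joint_positions"],s["grip_width"]);M=Rotation.from_quat([q[1],q[2],q[3],q[0]]).as_matrix();print(M,np.degrees(np.arctan2(M[1,1],M[0,1])))
p,P=cloud("wrist"); cv2.imwrite("pics/w2.png",p[:,:,::-1])
for f in(spot_in,pinpoint): print([(r["score"],r["at"]) for r in f("lid","wrist")])
L=near(P,.596,.323,.07,.006,.02); print("disc",len(L),cv2.minEnclosingCircle(L[:,:2].astype(np.float32)*1000))
K=near(P,.596,.323,.04,.03,.06); print("knob",len(K),K.mean(0),K.min(0),K.max(0))
```

```text
3.35 [0.5934 0.3174 0.2034] [ 0.7807  0.3713 -0.0343  0.0011 -1.1635 -0.9162] 1.0002544860374785
[[-0.1346 -0.9909  0.0019]
 [-0.9909  0.1346  0.0005]
 [-0.0007 -0.0019 -1.    ]] 172.26430528831375
[(0.75, [0.8132, 0.099, 0.008]), (0.62, [0.5947, 0.3175, 0.0139])]
[(0.88, [0.5977, 0.3253, 0.0009])]
disc 5978 ((597.0579833984375, 323.7171936035156), 54.13065719604492)
knob 656 [0.5968 0.3218 0.0443] [0.5823 0.3088 0.0302] [0.6114 0.3379 0.0474]
```

View pics/w2.png

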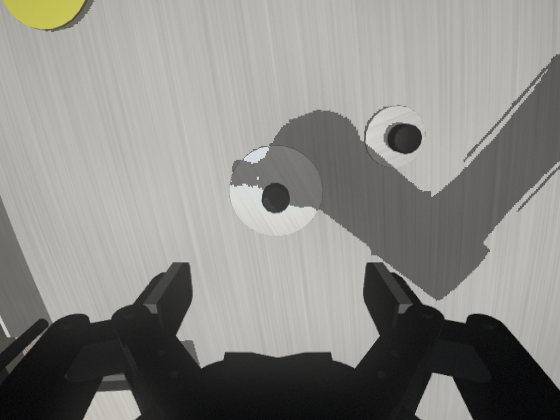

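Call:
{"fn": "step_arm", "kwargs": {
  "motion": [
    [0,[0.0035,0.006,-0.05],0],
    [0,[0,0,-0.05],0],
    [0,[0,0,-0.045],0],
    [0,[0,0,-0.025],0],
    [0,[0,0,-0.017],0],
    [0,[0,0,0],0],
    [0,[0,0,0],0],
    [0.4,[0,0,0],0],
    [1,[0,0,0],0],
    [1,[0,0,0],0],
    [1,[0,0,0],0],
    [1,[0,0,0],0]
  ],
  "newtons": 50
}}

```text
t: 5.0
eef_pos: [0.5963, 0.3237, 0.0149]
tool_rot: [0.0, -0.658, 0.753, -0.0]
contact_force: [-2.1, -1.2, 4.8]
grip_width: 0.338
```

Call:
{"fn": "step_arm", "kwargs": {
  "motion": [
    [1,[0,0,0],0],
    [1,[0,0,0],0],
    [1,[0,0,0.01],0],
    [1,[0,0,0.02],0],
    [1,[0,0,0.04],0],
    [1,[0,0,0.05],0],
    [1,[0,0,0.05],0],
    [1,[0,0,0.03],0],
    [1,[0,0,0],0],
    [1,[0,0,0],0]
  ]
}}

```text
t: 6.25
eef_pos: [0.5954, 0.3232, 0.2134]
tool_rot: [-0.001, -0.658, 0.753, 0.0]
contact_force: [-0.6, 0.6, -2.6]
grip_width: 0.333
```

Run:
```python
from h import *
from bench import status
np.set_printoptions(precision=4,suppress=True)
s=status.sense();print(s["t"],s["eef_pos"],s["grip_width"],s["contact_force"])
p,P=cloud("wrist"); cv2.imwrite("pics/w3.png",p[:,:,::-1])
p,P=cloud("side"); cv2.imwrite("pics/s3.png",p[:,:,::-1])
L=near(P,.597,.3235,.07,.19,.235); L=near(P,.597,.3235,.075,.15,.23);print(len(L),np.histogram(L[:,2],12))
```

```text
6.25 [0.5954 0.3232 0.2134] 0.3328561210917273 [-0.5955  0.5948 -2.636 ]
2990 (array([  75, 1253, 1423,   62,    7,    7,   13,   17,   29,   39,   35,
         30]), array([0.2051, 0.2072, 0.2093, 0.2113, 0.2134, 0.2155, 0.2176, 0.2196,
       0.2217, 0.2238, 0.2258, 0.2279, 0.23  ]))
```

View pics/s3.png

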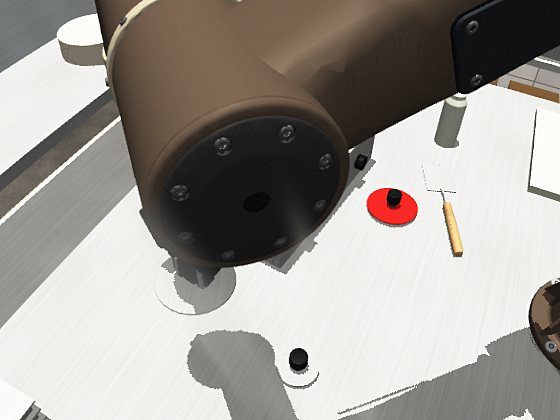

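Call:
{"fn": "step_arm", "kwargs": {
  "motion": [
    [1,[0.003,-0.025,0],0],
    [1,[0.006,-0.05,0],0],
    [1,[0.006,-0.05,0],0],
    [1,[0.006,-0.05,0],0],
    [1,[0.006,-0.05,0],0],
    [1,[0.005,-0.04,0],0],
    [1,[0.0035,-0.028,0],0],
    [1,[0,0,-0.02],0],
    [1,[0,0,-0.015],0],
    [1,[0,0,0],0],
    [1,[0,0,0],0],
    [1,[0,0,0],0]
  ]
}}

```text
t: 7.85
eef_pos: [0.632, 0.0309, 0.18]
tool_rot: [0.0, -0.658, 0.753, -0.0]
contact_force: [0.0, -0.6, -1.1]
grip_width: 0.33
```

Run:
```python
from h import *
from bench import status
np.set_printoptions(precision=4,suppress=True)
s=status.sense();print(s["t"],s["eef_pos"],s["tool_rot"],s["grip_width"],s["contact_force"])
for c in("side","wrist","top"):
    p,P=cloud(c); cv2.imwrite(f"pics/{c}4.png",p[:,:,::-1])
    L=near(P,.631,.03,.07,.168,.182)
    if len(L)>200:
        A=np.c_[L[:,:2]-[.631,.03],np.ones(len(L))];co=np.linalg.lstsq(A,L[:,2],rcond=None)[0]
        print(c,len(L),"plane",co,cv2.minEnclosingCircle(L[:,:2].astype(np.float32)*1000))
    R=near(P,.614,-.094,.26,.112,.127)
    print(c,"rail",cv2.minAreaRect(R[:,:2].astype(np.float32)*1000))
import numpy as np
a,b=[cv2.imread(f"pics/{c}4.png") for c in("side","wrist")]
cv2.imwrite("pics/c4.png",cv2.resize(np.hstack([a,b]),(800,300)))
```

```text
7.85 [0.632  0.0309 0.18  ] [ 0.0005 -0.6581  0.753  -0.0003] 0.3300168431591898 [ 0.0299 -0.6313 -1.1432]
side 1416 plane [ 0.0047 -0.0069  0.1764] ((631.11767578125, 32.68773651123047), 54.5015983581543)
side rail ((613.2926025390625, -94.21728515625), (407.447998046875, 163.2913818359375), 81.82889556884766)
wrist 18431 plane [0.0007 0.0001 0.1764] ((632.0360717773438, 31.071060180664062), 54.1845703125)
wrist rail ((625.5499877929688, -9.572280883789062), (211.56118774414062, 160.92457580566406), 82.05944061279297)
top 830 plane [-0.0044  0.002   0.1766] ((632.0836181640625, 29.65863800048828), 53.930789947509766)
top rail ((614.1463623046875, -94.69808959960938), (400.8842468261719, 161.92665100097656), 82.04412841796875)
```

View pics/c4.png

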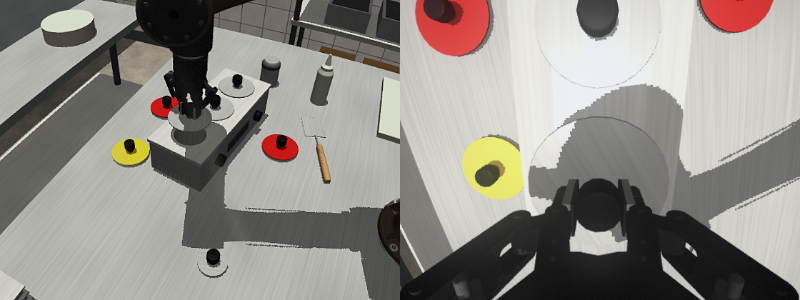

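Call:
{"fn": "step_arm", "kwargs": {
  "motion": [
    [1,[-0.0005,-0.0015,-0.02],0],
    [1,[0,0,-0.015],0],
    [1,[0,0,-0.008],0],
    [1,[0,0,-0.004],0],
    [1,[0,0,-0.002],0],
    [1,[0,0,0],0],
    [1,[0,0,0],0]
  ]
}}

```text
t: 8.88
eef_pos: [0.6314, 0.0291, 0.1308]
tool_rot: [0.0, -0.658, 0.753, -0.0]
contact_force: [-0.4, 0.4, -1.8]
grip_width: 0.337
```

Call:
{"fn": "step_arm", "kwargs": {
  "motion": [
    [1,[0,0,-0.001],0],
    [1,[0,0,0],0],
    [1,[0,0,0],0]
  ]
}}

```text
t: 9.25
eef_pos: [0.6311, 0.029, 0.1293]
tool_rot: [0.0, -0.658, 0.753, 0.0]
contact_force: [0.5, -0.4, -0.9]
grip_width: 0.333
```

Call:
{"fn": "step_arm", "kwargs": {
  "motion": [
    [1,[0,0,-0.001],0],
    [1,[0,0,0],0],
    [1,[0,0,0],0]
  ]
}}

```text
t: 9.62
eef_pos: [0.6311, 0.029, 0.1283]
tool_rot: [-0.0, -0.658, 0.753, 0.0]
contact_force: [-0.9, 0.6, -1.6]
grip_width: 0.335
```

Call:
{"fn": "step_arm", "kwargs": {
  "motion": [
    [1,[0,0,-0.001],0],
    [1,[0,0,0],0],
    [1,[0,0,0],0]
  ]
}}

```text
t: 10.0
eef_pos: [0.6311, 0.029, 0.1273]
tool_rot: [0.0, -0.658, 0.753, -0.0]
contact_force: [0.3, 0.6, -1.5]
grip_width: 0.331
```

Call:
{"fn": "step_arm", "kwargs": {
  "motion": [
    [1,[0,0,-0.001],0],
    [1,[0,0,0],0],
    [1,[0,0,0],0]
  ]
}}

```text
t: 10.38
eef_pos: [0.6312, 0.029, 0.1269]
tool_rot: [0.0, -0.658, 0.753, -0.0]
contact_force: [-3.2, -0.0, 6.0]
grip_width: 0.332
```

Run:
```python
from h import *
from bench import status
s=status.sense();print(s["t"],s["eef_pos"],s["contact_force"])
for c in("side","wrist"):
    p,P=cloud(c)
    L=near(P,.631,.029,.05,.115,.135);R=near(P,.6,-.19,.3,.112,.122)
    print(c,np.median(L[:,2]),np.median(R[:,2]))
```

```text
10.375 [0.63124235 0.02904286 0.1268842 ] [-3.15061255 -0.04457962  6.0206826 ]
side 0.12328233578852998 0.11940139291514051
wrist 0.12333552600122175 0.11931390308271195
```

Contact shows as about 6 N upward, and the disc is 4 mm above the rail top, so the lid is seated. I release it now.

Call:
{"fn": "step_arm", "kwargs": {
  "motion": [
    [0.55,[0,0,0],0],
    [0.4,[0,0,0],0],
    [0.2,[0,0,0],0],
    [0,[0,0,0],0],
    [0,[0,0,0],0],
    [0,[0,0,0],0],
    [0,[0,0,0.01],0],
    [0,[0,0,0.03],0],
    [0,[0,0,0.05],0],
    [0,[0,0,0.05],0],
    [0,[0,0,0],0],
    [0,[0,0,0],0]
  ]
}}

```text
t: 11.98
eef_pos: [0.6309, 0.0291, 0.2667]
tool_rot: [0.0, -0.658, 0.753, 0.0]
contact_force: [-0.5, 0.2, 0.1]
grip_width: 0.997
```

Run:
```python
from h import *
from bench import status
np.set_printoptions(precision=4,suppress=True)
s=status.sense();print(s["t"],s["eef_pos"],s["grip_width"],s["contact_force"])
for c in("top","side","wrist"):
    p,P=cloud(c); cv2.imwrite(f"pics/{c}5.png",p[:,:,::-1])
    for x,y in((.631,.029),(.614,-.094),(.597,-.218)):
        L=near(P,x,y,.058,.1225,.127);
        if len(L)<100: continue
        A=np.c_[L[:,:2]-[x,y],np.ones(len(L))];co=np.linalg.lstsq(A,L[:,2],rcond=None)[0]
        K=near(P,x,y,.04,.145,.165)
        print(c,len(L),co,np.round(cv2.minEnclosingCircle(L[:,:2].astype(np.float32)*1000)[0],1),K.mean(0) if len(K) else None)
a,b=[cv2.imread(f"pics/{c}5.png") for c in("side","wrist")]
cv2.imwrite("pics/c5.png",cv2.resize(np.hstack([a,b]),(800,300)))
```

```text
11.975 [0.6309 0.0291 0.2667] 0.9974797005239507 [-0.537   0.1935  0.0768]
top 727 [-0.0014  0.0005  0.1243] [630.8  28.6] [0.628  0.0193 0.1574]
top 1058 [0.0006 0.0014 0.1243] [614.  -93.9] [ 0.6146 -0.095   0.157 ]
top 1064 [ 0.0008 -0.0013  0.1243] [ 598.4 -218.4] [ 0.5955 -0.2155  0.1568]
side 1159 [-0.0017  0.0001  0.1237] [631.2  30.8] [0.6291 0.034  0.1546]
side 1006 [-0.001  -0.0009  0.1239] [614.6 -92.6] [ 0.6137 -0.0889  0.1548]
side 890 [-0.0005 -0.0036  0.1243] [ 598.1 -215.1] [ 0.5956 -0.2105  0.1542]
wrist 7246 [0.0002 0.0001 0.1235] [631.3  29.1] [0.6311 0.0274 0.1565]
wrist 9267 [-0.0001 -0.0005  0.1235] [615.6 -94.3] [ 0.616  -0.0932  0.1567]
```

View pics/c5.png

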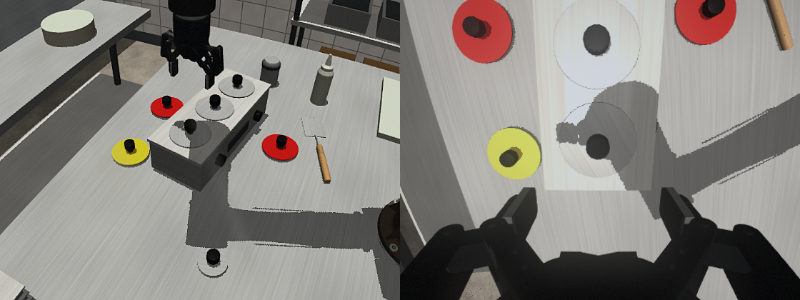

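The lid lies flat on the pot at (0.631, 0.029). That is about 1 mm from the pot centre I estimated, and the other two lids haven't moved.

```bash
python3 -c "
from bench import order
print(order.sign_off())"
```

```text
the job is handed in; nothing more can be done
None
```

The spare lid is on the pot that was open (the +y end of the rail, nearest the spare lid), and I handed the job in at about 12 s. I picked it up by its knob, lowered it in 1 mm steps until it touched (about 6 N), then opened the gripper and backed straight up.

The last checks, from all three cameras:
- **Position:** the lid's centre is at about (0.631, 0.029), within 2 mm of the pot centre I worked out from the rail's edges.
- **Height and level:** the top of its disc is 4 mm above the rail's top, as it should be. Its tilt is below 0.2 degrees.
- **Other lids:** both are level and within a few mm of where they were first measured, which is within the accuracy of those measurements.
- **Gripper:** open and about 14 cm above its release height, with no contact force.

One measurement disagreed. The wrist camera put the end of the rail about 8 mm off from the other two, because the gripper and held lid hid it. I ignored that reading and used the top camera, which the side camera matched.

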